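Sweep the clamp nuts into the tilt-out bin and shut it

ROBOT

A 6-joint arm with a two-finger parallel gripper is mounted at the origin on the work surface. World frame = base frame: x ahead of the robot, y to its left, z up, the work surface at z = 0. Lengths are in m, angles in rad, forces in N, time in s.
With the tool pointing down it reaches from about 0.35 to 0.975 m from the base axis. Payload 4.9 kg.
Tool frame: the origin (TCP) lies at the very end of the fingers, on their centre line; the grasp point (between the pads) lies 19 mm behind it (manip.hold_point_z is the distance from the TCP to the grasp point, in m); z points along the fingers, y is the direction in which the jaws open and shut (so a half turn about z gives the same grasp; the last joint's range is limited). The gripper opens to 85 mm and grips with 20 to 120 N. Pads are 22 mm wide; open, the fingers measure 114 mm over their backs; the gripper's body (76 mm by 85 mm) begins 54 mm behind the grasp point. The pads swing forward as they close: fully open they stand 13 mm farther back than shut.
Start: joints at [-0.119, 0.053, 1.613, -0, 1.476, -0.119], TCP at [0.625, 0, 0.231] pointing down, gripper open.
Joint ranges: [-3.01, 3.01], [-1.01, 2.22], [0.06, 2.58], [-1.02, 4.17], [0.09, 2.62], [-3.14, 3.14]. Speed limits (rad/s): [2.57, 2.57, 3.14, 3.14, 3.14, 3.14].

INTERFACE

Orientations are given as a unit quaternion [w, x, y, z].
In Python, from plant import monitor, grab_frame, camera_params, ticket, manip gives the robot as it stands.
- The arm moves only by the tool play_rows, never from a script. Its argument "commands" is a list of rows, each an object of numbers: "dx", "dy", "dz": the shift along the tool's x, y, z in cm; "rx", "ry", "rz": the turn, a rotation vector about the tool's x, y, z in rad; "claw": the closure, from 0 (fully open) to 1 (shut). In form: [{"dx": .., "dy": .., "dz": .., "rx": .., "ry": .., "rz": .., "claw": ..}, ...]. A call has 1 to 5 rows; each row is the pose to reach, as a shift and turn from the pose measured when the call began, along the tool's axes at that moment; what a row does not reach only later rows make up. A row lasts 1/10 s, in which the tool goes at most 50 mm and 8.59 degrees, less where a joint would pass 70% of its speed; a pose out of reach is approached as far as the arm can. A call with a gripper value outside its range is refused whole. The fingers move at their own pace and stop on an object; the grip force is fixed at half the most. Time passes only in rows, so rows that repeat a pose let the fingers close. It gives the time, the measured TCP pose, the force and the opening at its end, in the units of the state.
- monitor.state(): the state, without advancing time (a new reading comes with each control period).
- grab_frame(name): name is "scene" or "side" or "wrist"; returns the picture (384x512x3 uint8, blue, green, red); there is no depth.
- camera_params(name): a dict with "fx", "fy", "cx", "cy" (pixels), "rvec" (rotation vector, rad) and "tvec" (3), from world to camera coordinates, as OpenCV has them; the wrist camera has in their place "tool_from_camera" (4x4, takes a point from camera to tool coordinates, whose origin is the TCP and whose axes are the flange's). Camera axes: x right, y down, z forward; pixel columns grow to the right and rows downward; lengths in m; the calibration is good to about 2 mm. A picture is of the moment at which its call begins: read the wrist's pose just before it. camera_params takes no time and is no camera call.
- ticket.job_done(): hands the job in, once; it reports no verdict.
The state is a dict: "time": time; "joint_pos": joint angles; "joint_vel": joint speeds; "joint_efforts": joint torques, N m; "tool_pos": TCP position; "tool_rot": TCP orientation; "contact_force": force on the tool from outside, world axes, zero at the start; "ft_torque": the same for the moment, N m; "gripper_width": opening from 0.0 (shut) to 1.0 (fully open).
Only numpy, scipy, OpenCV 4.12 (cv2) and the standard library are available. Lean on these libraries where they do the work, as an engineer would, in place of code of your own. Each camera call takes 0.05 s, during which the arm holds its last target.

TASK

With closed fingers, sweep the three loose steel nuts across the top of the small crate and off its front edge into the clear bin that is tilted open there, then push the bin fully shut with the nuts inside. Do not pick the nuts up, and leave the dish, phone housing, pry bar and everything else where they are.

Things in the scene. Friction and masses are not known exactly. Their poses are not given: they have to be found in the camera images.
- crate: low pale wooden crate, 180 (x) by 360 (y) by 100 mm high, fixed (it does not move), topped with a flat hardboard sheet without a rim (its top 100 mm above the bench). Origin: centre of its underside. Its -x face is the front, its edge 90 mm from the origin; a window 156 mm wide in the middle of the front holds the bin. The nuts lie on the top behind the bin, the dish and the phone housing at the two ends
- bin (a joint): tilt of the clear acrylic bin, rad: 0 = shut (front panel upright, flush with the crate's front), 0.8 = fully tilted out to the crate's -x. Starts at 0.62 to 0.78; hinge friction keeps it where it is left, 2 to 4 N at the lip moves it. Hinge line along the crate's y, 90 mm in front of its origin, 10 mm above the bench. 150 mm wide, walls 4 mm; panel 78 mm high, floor 70 mm deep, back wall 30 mm high
- bin_lip (a point): middle of the top edge of the bin's front panel, on its outer face (moves with the bin). It stands out in front of the crate's front edge by 78 mm times sin(tilt), so that things pushed over the crate's edge drop into the bin
- bin_floor (a point): centre of the bin's inner floor (moves with the bin): 35 mm behind the hinge line when shut; x towards the back, y along the width, z away from the floor
- nut1: one of three identical loose plain steel hexagon nuts (M12: 19 mm across flats, 22 mm across corners, 10 mm high, 11 mm bore, 17 g), lying flat on the crate's top, 55 mm in front to 20 mm behind its centre and within 52 mm of its middle in y. Origin: centre of its underside, z axis up when flat
- nut2: one of three identical loose plain steel hexagon nuts (M12: 19 mm across flats, 22 mm across corners, 10 mm high, 11 mm bore, 17 g), lying flat on the crate's top, 55 mm in front to 20 mm behind its centre and within 52 mm of its middle in y. Origin: centre of its underside, z axis up when flat
- nut3: one of three identical loose plain steel hexagon nuts (M12: 19 mm across flats, 22 mm across corners, 10 mm high, 11 mm bore, 17 g), lying flat on the crate's top, 55 mm in front to 20 mm behind its centre and within 52 mm of its middle in y. Origin: centre of its underside, z axis up when flat
- dish: round green ceramic dish, 80 mm across, 24 mm high, on one end of the crate's top, about 132 mm from its middle in y. Origin: centre of underside. Bystander, not to be moved.
- phone_housing: white plastic phone back housing, 148 (x) by 72 (y) by 9 mm high, lying on the other end of the crate's top, about 132 mm from its middle in y. Origin: centre of underside. Bystander, not to be moved.
- pry_bar: flat steel pry bar, about 130 mm long along its y, 12 to 16 mm wide, 4 mm thick, near the rear edge of the crate's top (about 77 mm behind its centre). Origin: on the underside, at the middle of its shank. Bystander, not to be moved.
- pick: flat purple plastic opening pick, about 30 mm, 4 mm thick, on the bench. Origin: underside. Bystander, not to be moved.
- screwdriver: screwdriver 160 mm long, on the bench. Bystander, not to be moved.
- mug: white mug, 80 mm across, 95 mm high, on the bench to the left. Origin: centre of underside. Bystander, not to be moved.
- jar: closed amber jar, 60 mm across, 70 mm high, on the bench to the right. Origin: centre of underside. Bystander, not to be moved.
- tape_roll: empty-cored tape ring, 90 mm across, 20 mm high, on the bench to the right. Origin: centre of underside. Bystander, not to be moved.

How it is judged:
By the outcome, as a careful person would: the job done as asked, in the order asked, and still so for the second after the job is handed in, with the robot touching nothing.
It also fails if it takes over 64 s, if anything falls off the work surface, if the arm or the gripper's body presses on something with over 40 N, if the wrist force passes 120 N, or if a joint passes its speed limit or range.

## Working session

There is one attempt and no reset: what is moved stays moved. The work goes in short steps, Python scripts to look and compute and a tool call to move; the robot and the scene stay as the last step left them, time stands still between calls to the robot, and variables do not carry over. Pictures are saved under pics/ and viewed, and the job is handed in when it is done.

Besides the shell and the picture viewer there is one more tool, called as name(argument=value, ...) on one line, values as JSON. play_rows: Moves the arm, as the interface text tells. Its arguments: {"type":"object","properties":{"commands":{"type":"array"}},"required":["commands"]}

```bash
mkdir -p pics; ls; python3 - <<'E'
from plant import monitor, grab_frame, camera_params
import cv2
print(monitor.state())
for n in ("scene","side","wrist"):
    cv2.imwrite(f"pics/{n}0.png",grab_frame(n)); print(n,camera_params(n))
E
```

```text
pics
{'time': 0.0, 'joint_pos': array([-1.19012155e-01,  5.33671866e-02,  1.61429838e+00, -5.58054702e-06,
        1.47600002e+00, -1.19029612e-01]), 'joint_vel': array([ 6.91172887e-04, -4.34782819e-04, -7.81233963e-04,  7.46931788e-04,
        6.15462069e-04,  3.74159368e-05]), 'joint_efforts': array([ 2.70554956e-04, -3.93670499e+01, -3.70175600e+01, -1.62778279e-04,
        6.93513779e-03, -6.06393527e-06]), 'tool_pos': array([6.24374794e-01, 6.60161372e-05, 2.30054001e-01]), 'tool_rot': array([-8.13012562e-04,  7.07100040e-01,  7.07112762e-01, -6.42865681e-04]), 'contact_force': array([ 0.20798161, -0.22659515,  0.36031909]), 'ft_torque': array([ 0.00304006, -0.03565793, -0.00099358]), 'gripper_width': 1.0035163012613753}
scene {'fx': 466.5006428894995, 'fy': 466.5006428894995, 'cx': 254.99916498067049, 'cy': 188.0295295428278, 'rvec': array([ 0.75257818,  2.79378246, -0.77199718]), 'tvec': array([ 0.46954734, -0.18017653,  1.51147948])}
side {'fx': 435.20773619947465, 'fy': 435.20773619947465, 'cx': 266.58113391512046, 'cy': 193.85701496584332, 'rvec': array([ 2.20682982, -0.59253951,  0.24552177]), 'tvec': array([-0.45346581,  0.24125756,  1.16958427])}
wrist {'fx': 314.08344637174224, 'fy': 314.08344637174224, 'cx': 253.80523969406084, 'cy': 191.4522100762405, 'tool_from_camera': array([[-9.31547797e-04, -9.60687686e-01, -2.77629794e-01,
         6.94569067e-02],
       [ 9.99999466e-01, -1.01902095e-03,  1.70779872e-04,
        -1.48372032e-03],
       [-4.46976696e-04, -2.77629487e-01,  9.60688122e-01,
        -1.42332038e-01],
       [ 0.00000000e+00,  0.00000000e+00,  0.00000000e+00,
         1.00000000e+00]])}
```

View pics/scene0.png

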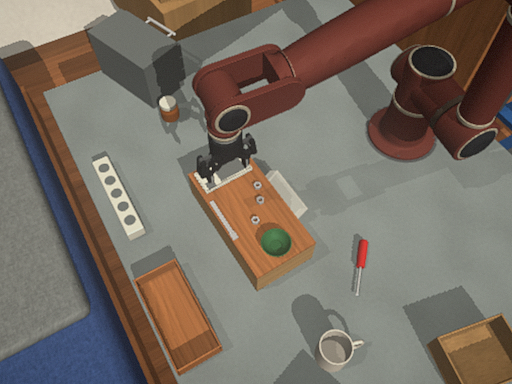

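View pics/side0.png

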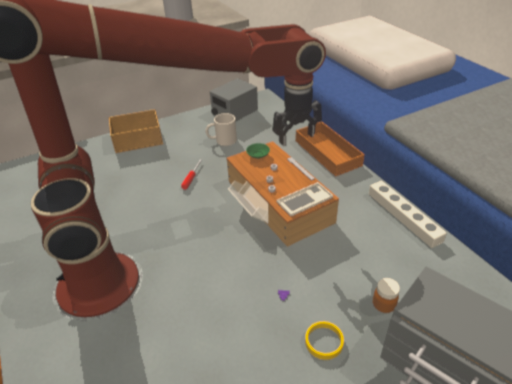

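View pics/wrist0.png

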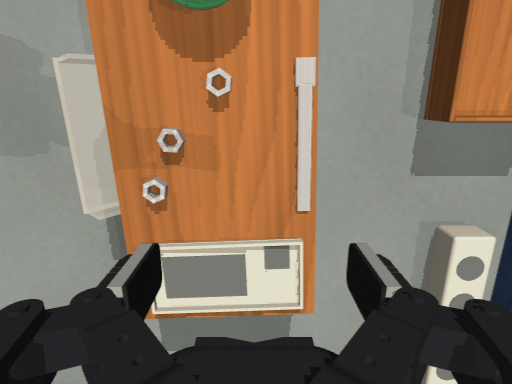

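The wrist view shows nuts at about (219,82), (170,140) and (154,190), the open bin on the left, the phone at the bottom, the bar on the right at x≈305, and the dish at the top. Next I measure them.

```bash
cat > h.py <<'E'
import numpy as np, cv2
from scipy.spatial.transform import Rotation as R
from plant import monitor, grab_frame, camera_params
def cam(n,st=None):
    c=camera_params(n)
    K=np.array([[c['fx'],0,c['cx']],[0,c['fy'],c['cy']],[0,0,1]])
    if n=='wrist':
        T=np.eye(4);q=st['tool_rot'];T[:3,:3]=R.from_quat([q[1],q[2],q[3],q[0]]).as_matrix();T[:3,3]=st['tool_pos']
        W=T@c['tool_from_camera'];return K,W[:3,:3],W[:3,3]
    Rm=cv2.Rodrigues(c['rvec'])[0];return K,Rm.T,-Rm.T@c['tvec']
def ray(C,uv,z):
    K,Rw,o=C;d=Rw@np.linalg.inv(K)@np.array([uv[0],uv[1],1.]);return o+d*(z-o[2])/d[2]
def proj(C,p):
    K,Rw,o=C;v=K@(Rw.T@(np.asarray(p)-o));return v[:2]/v[2]
E
python3 - <<'E'
from h import *
np.set_printoptions(precision=4,suppress=True)
st=monitor.state()
im=cv2.imread('pics/wrist0.png');C=cam('wrist',st)
hsv=cv2.cvtColor(im,cv2.COLOR_BGR2HSV)
H,S,V=[hsv[...,i].astype(int) for i in range(3)]
m=((S<70)&(V>120)).astype(np.uint8);m[:, :125]=0;m[230:]=0;m[:,320:]=0
n,l,s,c=cv2.connectedComponentsWithStats(m)
for i in range(1,n):
    if s[i,4]>60:
        cs,_=cv2.findContours((l==i).astype(np.uint8),cv2.RETR_EXTERNAL,cv2.CHAIN_APPROX_NONE)
        (x,y),r=cv2.minEnclosingCircle(cs[0]); print(s[i],c[i],(x,y),r,ray(C,(x,y),.108))
# crate mask
o=((H<20)&(S>90)).astype(np.uint8)
for row in (20,50,100,150,180,215,230):
    xs=np.where(o[row,:330])[0]; print(row,xs.min(),xs.max(),ray(C,(xs.min(),row),.1),ray(C,(xs.max(),row),.1))
big=cv2.resize(im[0:330,40:340],None,fx=1.8,fy=1.8,interpolation=cv2.INTER_CUBIC);cv2.imwrite('pics/w0b.png',big)
for n in('scene','side'):
    a=cv2.imread(f'pics/{n}0.png');a=a[150:300,180:330] if n=='scene' else a[130:250,210:350]
    cv2.imwrite(f'pics/{n}0b.png',cv2.resize(a,None,fx=4,fy=4,interpolation=cv2.INTER_CUBIC))
E
```

```text
[316   0   4 230 563] [318.0409 142.643 ] (317.5, 114.5) 114.50992584228516 [0.6751 0.0586 0.108 ]
[ 295   57   21  154 2325] [304.1845 127.8658] (306.0, 133.5) 77.02769470214844 [0.6664 0.0433 0.108 ]
[206  68  26  29 369] [218.4932  82.    ] (218.5, 82.0) 14.080227851867676 [0.5948 0.0839 0.108 ]
[157 128  27  25 347] [169.928  139.8703] (170.0, 140.21739196777344) 13.22242546081543 [0.5527 0.0378 0.108 ]
[143 177  24  26 362] [154.2845 189.7238] (154.5, 189.5) 13.209944725036621 [ 0.5359 -0.0051  0.108 ]
20 88 318 [0.4935 0.1302 0.1   ] [0.6731 0.13   0.1   ]
50 93 317 [0.4943 0.1086 0.1   ] [0.6735 0.1084 0.1   ]
100 102 317 [0.4963 0.0702 0.1   ] [0.6756 0.0701 0.1   ]
150 110 316 [0.4976 0.0284 0.1   ] [0.677  0.0283 0.1   ]
180 115 315 [0.4987 0.0015 0.1   ] [0.6776 0.0014 0.1   ]
215 121 315 [ 0.5001 -0.0318  0.1   ] [ 0.6793 -0.0319  0.1   ]
230 123 315 [ 0.5002 -0.0468  0.1   ] [ 0.6801 -0.0468  0.1   ]
```

View pics/w0b.png

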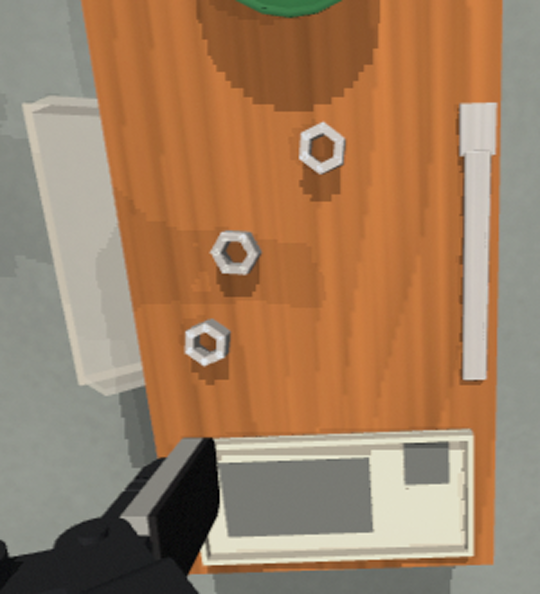

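View pics/side0b.png

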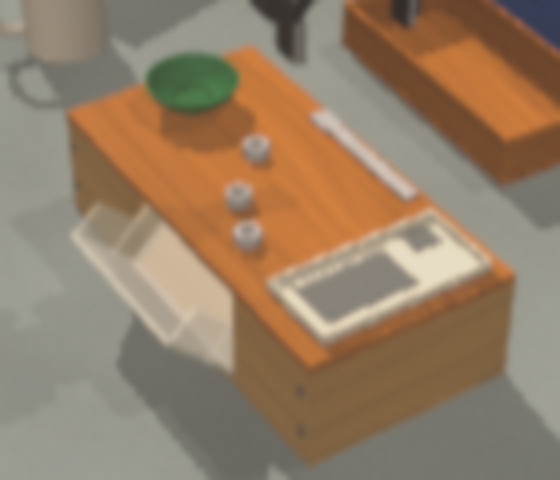

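View pics/scene0b.png

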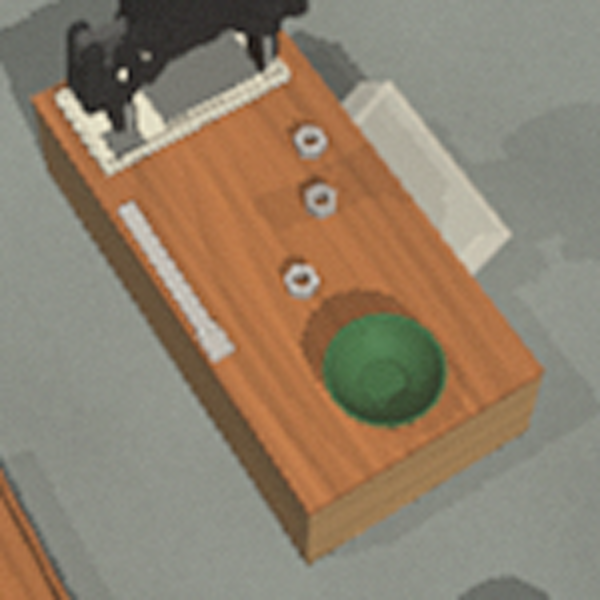

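```bash
python3 - <<'E'
from h import *
np.set_printoptions(precision=4,suppress=True)
st=monitor.state();C=cam('wrist',st);S=cam('scene');D=cam('side')
for t in (.62,.66,.7,.74,.78):
    z=.01+.078*np.cos(t); a=ray(C,(53.9,57),z);b=ray(C,(84.4,214),z); m=(a+b)/2
    print(t,a,b,np.linalg.norm(a-b),'out',.4988-.038*m[1]-m[0],'exp',.078*np.sin(t))
f=lambda u,v:(180+u/4,150+v/4)
g=lambda u,v:(210+u/4,130+v/4)
print('scene corners',[ray(S,f(*p),.1) for p in((540,373),(308,510),(32,100))])
print('side corners',[ray(D,g(*p),.1) for p in((70,110),(250,45),(515,275),(310,368))])
print('scene nuts',[ray(S,f(*p),.108) for p in((310,141),(320,200),(300,281))])
print('side nuts',[ray(D,g(*p),.108) for p in((256,149),(238,196),(247,236))])
print('phone',[ray(C,(40+u/1.8,v/1.8),.109) for u,v in((210,438),(470,432),(475,555))])
E
```

```text
0.62 [0.4464 0.1068 0.0735] [ 0.4512 -0.0406  0.0735] 0.14743047995840394 out 0.04876061356865635 exp 0.0453207425219098
0.66 [0.4453 0.107  0.0716] [ 0.4501 -0.0412  0.0716] 0.14834859323382615 out 0.04985569158770814 exp 0.04782311445392783
0.7 [0.4441 0.1073 0.0697] [ 0.449  -0.042   0.0697] 0.14931528383937936 out 0.05100871013313585 exp 0.050248979604539896
0.74 [0.4429 0.1075 0.0676] [ 0.4478 -0.0427  0.0676] 0.15032900527631102 out 0.05221782462123098 exp 0.05259445710699531
0.78 [0.4417 0.1078 0.0655] [ 0.4465 -0.0435  0.0655] 0.15138813580657107 out 0.05348110072674328 exp 0.05485579469763199
scene corners [array([0.4936, 0.2183, 0.1   ]), array([0.669 , 0.2229, 0.1   ]), array([ 0.6842, -0.132 ,  0.1   ])]
side corners [array([0.4974, 0.2148, 0.1   ]), array([0.672 , 0.2212, 0.1   ]), array([ 0.6852, -0.1389,  0.1   ]), array([ 0.5071, -0.1455,  0.1   ])]
scene nuts [array([ 0.5357, -0.0019,  0.108 ]), array([0.5534, 0.0415, 0.108 ]), array([0.5957, 0.0874, 0.108 ])]
side nuts [array([0.596 , 0.0803, 0.108 ]), array([0.5542, 0.0358, 0.108 ]), array([ 0.5362, -0.0091,  0.108 ])]
phone [array([ 0.5337, -0.0561,  0.109 ]), array([ 0.6661, -0.0529,  0.109 ]), array([ 0.6718, -0.1257,  0.109 ])]
```

play_rows(commands=[{"dx": 4, "dy": 0.1, "dz": 2, "rz": -0.15, "claw": 1}, {"dx": 8, "dy": 0.2, "dz": 4, "rz": -0.3, "claw": 1}, {"dx": 8.5, "dy": 0.2, "dz": 6, "rz": -0.45, "claw": 1}, {"dx": 8.5, "dy": 0.2, "dz": 7, "rz": -0.6, "claw": 1}, {"dx": 8.5, "dy": 0.2, "dz": 7, "rz": -0.75, "claw": 1}])

```text
invalid input
```

play_rows(commands=[{"rz": -0.15, "claw": 1}, {"rz": -0.3, "claw": 1}, {"rz": -0.45, "claw": 1}, {"rz": -0.6, "claw": 1}, {"rz": -0.75, "claw": 1}])

```text
invalid input
```

play_rows(commands=[{"dx": 4, "dy": 0.1, "dz": 2, "rx": 0, "ry": 0, "rz": -0.15, "claw": 1}, {"dx": 8, "dy": 0.2, "dz": 4, "rx": 0, "ry": 0, "rz": -0.3, "claw": 1}, {"dx": 8.5, "dy": 0.2, "dz": 6, "rx": 0, "ry": 0, "rz": -0.45, "claw": 1}, {"dx": 8.5, "dy": 0.2, "dz": 7, "rx": 0, "ry": 0, "rz": -0.6, "claw": 1}, {"dx": 8.5, "dy": 0.2, "dz": 7, "rx": 0, "ry": 0, "rz": -0.75, "claw": 1}])

```text
time: 0.65
tool_pos: [0.6245, 0.0857, 0.157]
tool_rot: [-0.003, 0.396, 0.918, -0.001]
contact_force: [-0.3, 0.1, -0.7]
gripper_width: 0.144
```

play_rows(commands=[{"dx": 0, "dy": 0, "dz": 0, "rx": 0, "ry": 0, "rz": -0.3, "claw": 1}, {"dx": 0, "dy": 0, "dz": 0, "rx": 0, "ry": 0, "rz": -0.45, "claw": 1}, {"dx": 0, "dy": 0, "dz": 0, "rx": 0, "ry": 0, "rz": -0.6, "claw": 1}, {"dx": 0, "dy": 0, "dz": 0, "rx": 0, "ry": 0, "rz": -0.75, "claw": 1}, {"dx": 0, "dy": 0, "dz": 0, "rx": 0, "ry": 0, "rz": -0.853, "claw": 1}])

```text
time: 1.15
tool_pos: [0.6242, 0.0857, 0.1564]
tool_rot: [-0.004, 0.032, 0.999, -0.0]
contact_force: [-0.4, -0.0, 0.1]
gripper_width: -0.001
```

```bash
python3 - <<'E'
from h import *
st=monitor.state();print(st['tool_pos'],st['tool_rot'],st['gripper_width'])
cv2.imwrite('pics/w1.png',grab_frame('wrist'))
E
```

```text
[0.62420584 0.08568973 0.15644579] [-3.87593687e-03  3.23147161e-02  9.99470224e-01 -8.69812305e-05] -0.0010969015584633228
```

View pics/w1.png

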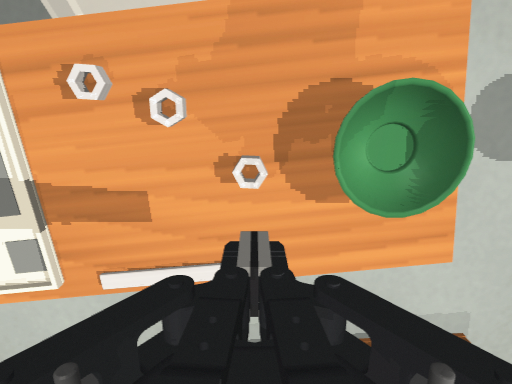

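The wrist view now shows nut1 at (250,173), just ahead of the closed finger tip (254,240), and the dish well to the right. I finish the yaw and lower behind the nut.

play_rows(commands=[{"dx": 0, "dy": 0, "dz": 1, "rx": 0, "ry": 0, "rz": -0.1, "claw": 1}, {"dx": -0.1, "dy": -0.1, "dz": 3, "rx": 0, "ry": 0, "rz": -0.1, "claw": 1}, {"dx": -0.1, "dy": -0.1, "dz": 4.5, "rx": 0, "ry": 0, "rz": -0.1, "claw": 1}, {"dx": -0.1, "dy": -0.1, "dz": 5.2, "rx": 0, "ry": 0, "rz": -0.1, "claw": 1}, {"dx": -0.1, "dy": -0.1, "dz": 5.2, "rx": 0, "ry": 0, "rz": -0.1, "claw": 1}])

```text
time: 1.7
tool_pos: [0.6235, 0.0846, 0.1025]
tool_rot: [-0.006, -0.019, 1.0, 0.0]
contact_force: [0.4, 0.6, -0.7]
gripper_width: 0.001
```

```bash
python3 - <<'E'
from h import *
st=monitor.state();print(st['tool_pos'],st['tool_rot'],st['contact_force'])
cv2.imwrite('pics/w2.png',grab_frame('wrist'))
E
```

```text
[0.62353188 0.08462438 0.10251621] [-5.58785659e-03 -1.90779820e-02  9.99802375e-01  1.29979851e-04] [ 0.44735123  0.61034814 -0.71180449]
```

View pics/w2.png

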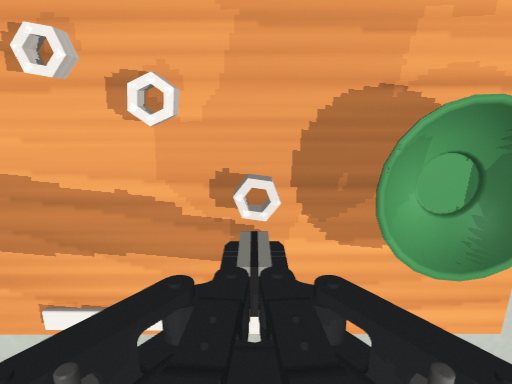

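play_rows(commands=[{"dx": 1, "dy": 0.1, "dz": -0.1, "rx": 0, "ry": 0, "rz": 0, "claw": 1}, {"dx": 2, "dy": 0.1, "dz": -0.1, "rx": 0, "ry": 0, "rz": 0, "claw": 1}, {"dx": 3, "dy": 0.1, "dz": -0.1, "rx": 0, "ry": 0, "rz": 0, "claw": 1}, {"dx": 4, "dy": 0.1, "dz": -0.1, "rx": 0, "ry": 0, "rz": 0, "claw": 1}, {"dx": 5, "dy": 0.1, "dz": -0.1, "rx": 0, "ry": 0, "rz": 0, "claw": 1}])

```text
time: 2.25
tool_pos: [0.5734, 0.0837, 0.1056]
tool_rot: [-0.004, -0.019, 1.0, 0.0]
contact_force: [1.0, -0.4, -0.3]
gripper_width: 0.001
```

```bash
python3 - <<'E'
from h import *
st=monitor.state();print(st['tool_pos'],st['tool_rot'],st['contact_force'])
cv2.imwrite('pics/w3.png',grab_frame('wrist'))
E
```

```text
[0.573433   0.08368098 0.1056063 ] [-4.27178260e-03 -1.91924861e-02  9.99806677e-01  9.67336192e-05] [ 0.95390375 -0.41353073 -0.25985367]
```

View pics/w3.png

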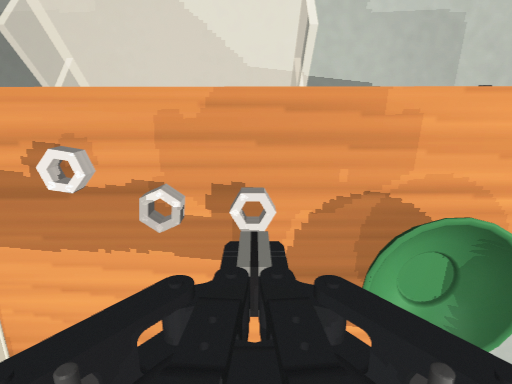

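Nut1 is centred on the finger at (253,212). The bin's right wall is at u≈305, so the path is clear.

play_rows(commands=[{"dx": 1, "dy": 0, "dz": 0.2, "rx": 0, "ry": 0, "rz": 0, "claw": 1}, {"dx": 2, "dy": 0, "dz": 0.25, "rx": 0, "ry": 0, "rz": 0, "claw": 1}, {"dx": 3, "dy": 0, "dz": 0.25, "rx": 0, "ry": 0, "rz": 0, "claw": 1}, {"dx": 4, "dy": 0, "dz": 0.3, "rx": 0, "ry": 0, "rz": 0, "claw": 1}, {"dx": 4.6, "dy": 0, "dz": 0.3, "rx": 0, "ry": 0, "rz": 0, "claw": 1}])

```text
time: 2.8
tool_pos: [0.525, 0.082, 0.1025]
tool_rot: [-0.005, -0.019, 1.0, 0.0]
contact_force: [0.5, -0.3, -0.7]
gripper_width: -0.003
```

play_rows(commands=[{"dx": 0.6, "dy": 0, "dz": 0, "rx": 0, "ry": 0, "rz": 0, "claw": 1}, {"dx": 1.2, "dy": 0, "dz": 0, "rx": 0, "ry": 0, "rz": 0, "claw": 1}, {"dx": 1.8, "dy": 0, "dz": 0, "rx": 0, "ry": 0, "rz": 0, "claw": 1}, {"dx": 2.4, "dy": 0, "dz": 0, "rx": 0, "ry": 0, "rz": 0, "claw": 1}, {"dx": 2.6, "dy": 0, "dz": 0, "rx": 0, "ry": 0, "rz": 0, "claw": 1}])

```text
time: 3.3
tool_pos: [0.4984, 0.081, 0.1027]
tool_rot: [-0.006, -0.019, 1.0, 0.0]
contact_force: [-0.4, 0.1, -0.1]
gripper_width: -0.002
```

```bash
python3 - <<'E'
from h import *
st=monitor.state();print(st['tool_pos'],st['tool_rot'],st['contact_force'])
cv2.imwrite('pics/w4.png',grab_frame('wrist'))
E
```

```text
[0.49840384 0.08100906 0.10265957] [-5.58656152e-03 -1.93323151e-02  9.99797497e-01  1.32344274e-04] [-0.37781387  0.07072748 -0.05347355]
```

View pics/w4.png

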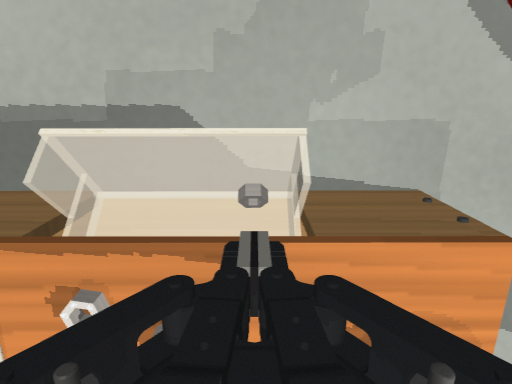

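Nut1 is in the bin at (253,195). Next, nut2.

play_rows(commands=[{"dx": 0, "dy": 0, "dz": -3, "rx": 0, "ry": 0, "rz": 0, "claw": 1}, {"dx": -3, "dy": -2, "dz": -3.5, "rx": 0, "ry": 0, "rz": 0, "claw": 1}, {"dx": -7, "dy": -4, "dz": -3.5, "rx": 0, "ry": 0, "rz": 0, "claw": 1}, {"dx": -8.4, "dy": -4.5, "dz": -3, "rx": 0, "ry": 0, "rz": 0, "claw": 1}, {"dx": -8.4, "dy": -4.5, "dz": -2, "rx": 0, "ry": 0, "rz": 0, "claw": 1}])

```text
time: 3.85
tool_pos: [0.587, 0.0383, 0.1227]
tool_rot: [-0.004, -0.019, 1.0, -0.0]
contact_force: [-0.5, 0.1, 0.1]
gripper_width: -0.001
```

```bash
python3 - <<'E'
from h import *
st=monitor.state();print(st['tool_pos'],st['tool_rot'],st['contact_force'])
cv2.imwrite('pics/w5.png',grab_frame('wrist'))
E
```

```text
[0.58695087 0.03828249 0.12269701] [-4.01821574e-03 -1.85996120e-02  9.99818937e-01 -3.56990996e-05] [-0.53753041  0.07261105  0.0934932 ]
```

View pics/w5.png

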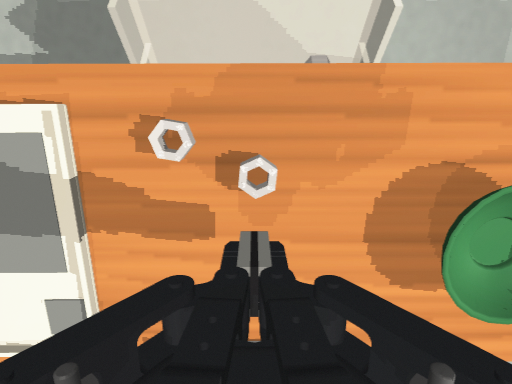

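Nut2 is at (258,178), 4 px right of the finger centre. Nut1's top shows in the bin at (318,60).

play_rows(commands=[{"dx": 0, "dy": 0.2, "dz": 1, "rx": 0, "ry": 0, "rz": 0, "claw": 1}, {"dx": 0, "dy": 0.2, "dz": 1.9, "rx": 0, "ry": 0, "rz": 0, "claw": 1}, {"dx": 0, "dy": 0.2, "dz": 1.9, "rx": 0, "ry": 0, "rz": 0, "claw": 1}, {"dx": 1, "dy": 0.2, "dz": 1.9, "rx": 0, "ry": 0, "rz": 0, "claw": 1}, {"dx": 2, "dy": 0.2, "dz": 1.9, "rx": 0, "ry": 0, "rz": 0, "claw": 1}])

```text
time: 4.4
tool_pos: [0.5622, 0.0405, 0.1002]
tool_rot: [-0.007, -0.019, 1.0, 0.0]
contact_force: [0.6, -0.0, 0.1]
gripper_width: 0.003
```

play_rows(commands=[{"dx": 1, "dy": 0, "dz": 0, "rx": 0, "ry": 0, "rz": 0, "claw": 1}, {"dx": 2, "dy": 0, "dz": 0.1, "rx": 0, "ry": 0, "rz": 0, "claw": 1}, {"dx": 3, "dy": 0, "dz": 0.1, "rx": 0, "ry": 0, "rz": 0, "claw": 1}, {"dx": 3.8, "dy": 0, "dz": 0.1, "rx": 0, "ry": 0, "rz": 0, "claw": 1}, {"dx": 4.4, "dy": 0, "dz": 0.1, "rx": 0, "ry": 0, "rz": 0, "claw": 1}])

```text
time: 4.9
tool_pos: [0.5178, 0.0388, 0.1001]
tool_rot: [-0.007, -0.019, 1.0, 0.0]
contact_force: [1.5, 0.0, 3.5]
gripper_width: -0.005
```

```bash
python3 - <<'E'
from h import *
st=monitor.state();print(st['tool_pos'],st['tool_rot'],st['contact_force'])
cv2.imwrite('pics/w6.png',grab_frame('wrist'))
E
```

```text
[0.51775504 0.03883342 0.10012241] [-6.89263407e-03 -1.91592644e-02  9.99792637e-01  3.10826755e-04] [1.54570308 0.0221     3.51793009]
```

View pics/w6.png

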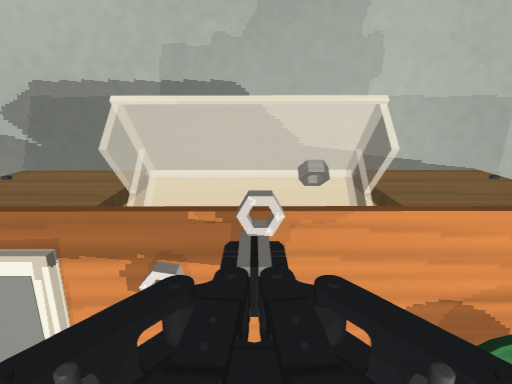

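Nut1 is in the bin at (314,173), and nut2 is at the edge. The fingers are lightly rubbing the board, so I raise 2 mm and push on.

play_rows(commands=[{"dx": 0.3, "dy": 0, "dz": -0.25, "rx": 0, "ry": 0, "rz": 0, "claw": 1}, {"dx": 0.9, "dy": 0, "dz": -0.3, "rx": 0, "ry": 0, "rz": 0, "claw": 1}, {"dx": 1.5, "dy": 0, "dz": -0.3, "rx": 0, "ry": 0, "rz": 0, "claw": 1}, {"dx": 1.9, "dy": 0, "dz": -0.3, "rx": 0, "ry": 0, "rz": 0, "claw": 1}, {"dx": 1.9, "dy": 0, "dz": -0.3, "rx": 0, "ry": 0, "rz": 0, "claw": 1}])

```text
time: 5.45
tool_pos: [0.4974, 0.0381, 0.1029]
tool_rot: [-0.008, -0.019, 1.0, 0.0]
contact_force: [-0.3, -0.6, 0.1]
gripper_width: 0.001
```

```bash
python3 - <<'E'
from h import *
st=monitor.state();print(st['tool_pos'],st['tool_rot'],st['contact_force'])
cv2.imwrite('pics/w7.png',grab_frame('wrist'))
E
```

```text
[0.49743364 0.03813627 0.10291651] [-7.86947247e-03 -1.92107571e-02  9.99784442e-01  2.95642218e-04] [-0.29001266 -0.60694977  0.06523076]
```

View pics/w7.png

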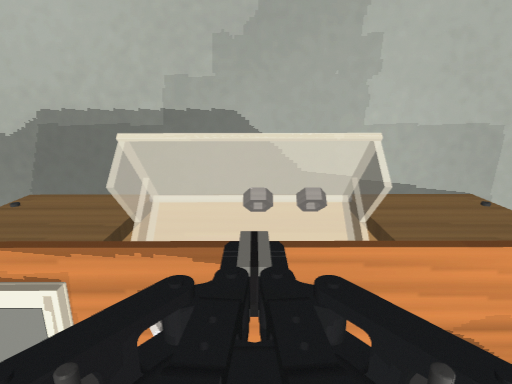

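Nuts 1 and 2 are both in the bin, at (312,199) and (258,199). Next, nut3.

play_rows(commands=[{"dx": 0, "dy": 0, "dz": -3, "rx": 0, "ry": 0, "rz": 0, "claw": 1}, {"dx": -3, "dy": -2, "dz": -3.5, "rx": 0, "ry": 0, "rz": 0, "claw": 1}, {"dx": -6, "dy": -4, "dz": -3.5, "rx": 0, "ry": 0, "rz": 0, "claw": 1}, {"dx": -7, "dy": -4.4, "dz": -3, "rx": 0, "ry": 0, "rz": 0, "claw": 1}, {"dx": -7, "dy": -4.4, "dz": -2, "rx": 0, "ry": 0, "rz": 0, "claw": 1}])

```text
time: 6.0
tool_pos: [0.5713, -0.0038, 0.1223]
tool_rot: [-0.007, -0.019, 1.0, 0.0]
contact_force: [-0.2, 0.2, -0.5]
gripper_width: 0.002
```

```bash
python3 - <<'E'
from h import *
st=monitor.state();print(st['tool_pos'],st['tool_rot'],st['contact_force'])
cv2.imwrite('pics/w8.png',grab_frame('wrist'))
E
```

```text
[ 0.57127937 -0.00380259  0.12227759] [-6.85059988e-03 -1.86363139e-02  9.99802831e-01  2.38457348e-04] [-0.20299659  0.20691225 -0.50737566]
```

View pics/w8.png

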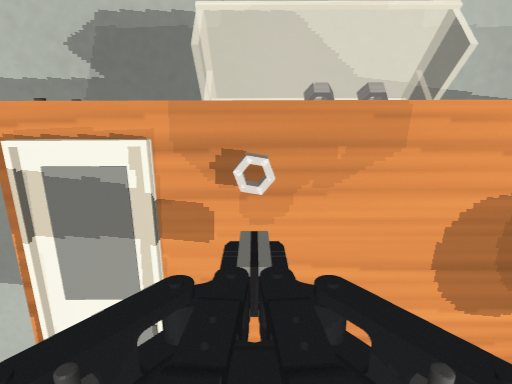

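Nut3 is centred on the finger at (254,174), and the bin's left wall is at u≈200, so it is clear.

play_rows(commands=[{"dx": 0, "dy": 0, "dz": 0.9, "rx": 0, "ry": 0, "rz": 0, "claw": 1}, {"dx": 0, "dy": 0, "dz": 1.6, "rx": 0, "ry": 0, "rz": 0, "claw": 1}, {"dx": 0, "dy": 0, "dz": 1.6, "rx": 0, "ry": 0, "rz": 0, "claw": 1}, {"dx": 1, "dy": 0, "dz": 1.6, "rx": 0, "ry": 0, "rz": 0, "claw": 1}, {"dx": 2, "dy": 0, "dz": 1.6, "rx": 0, "ry": 0, "rz": 0, "claw": 1}])

```text
time: 6.55
tool_pos: [0.5473, -0.0035, 0.1035]
tool_rot: [-0.01, -0.019, 1.0, 0.001]
contact_force: [-0.4, -0.2, -0.0]
gripper_width: -0.006
```

play_rows(commands=[{"dx": 1, "dy": 0, "dz": 0, "rx": 0, "ry": 0, "rz": 0, "claw": 1}, {"dx": 1.8, "dy": 0, "dz": 0, "rx": 0, "ry": 0, "rz": 0, "claw": 1}, {"dx": 2.4, "dy": 0, "dz": 0, "rx": 0, "ry": 0, "rz": 0, "claw": 1}, {"dx": 2.8, "dy": 0, "dz": 0, "rx": 0, "ry": 0, "rz": 0, "claw": 1}, {"dx": 2.9, "dy": 0, "dz": 0, "rx": 0, "ry": 0, "rz": 0, "claw": 1}])

```text
time: 7.05
tool_pos: [0.518, -0.0047, 0.1043]
tool_rot: [-0.01, -0.019, 1.0, 0.001]
contact_force: [-0.4, 0.0, -0.8]
gripper_width: 0.003
```

```bash
python3 - <<'E'
from h import *
st=monitor.state();print(st['tool_pos'],st['tool_rot'],st['contact_force'])
cv2.imwrite('pics/w9.png',grab_frame('wrist'))
E
```

```text
[ 0.51796618 -0.004708    0.10425236] [-9.62411811e-03 -1.90721789e-02  9.99771537e-01  7.08438404e-04] [-0.37122105  0.02765332 -0.83120303]
```

View pics/w9.png

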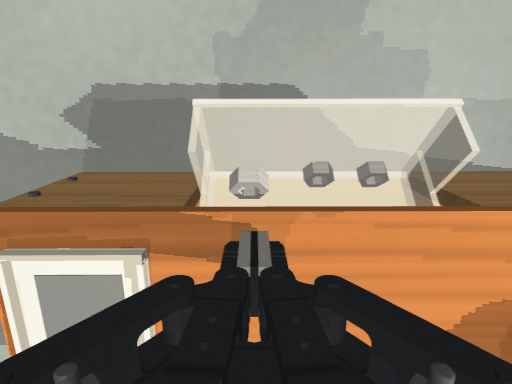

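All three nuts are over or in the bin, with nut3 landing at (249,183). I go up, over and down in front of the lip.

play_rows(commands=[{"dx": 0, "dy": 0, "dz": -3, "rx": 0, "ry": 0, "rz": 0, "claw": 1}, {"dx": 2, "dy": 1, "dz": -5, "rx": 0, "ry": 0, "rz": 0, "claw": 1}, {"dx": 6, "dy": 3, "dz": -5, "rx": 0, "ry": 0, "rz": 0, "claw": 1}, {"dx": 10, "dy": 4.2, "dz": -5, "rx": 0, "ry": 0, "rz": 0, "claw": 1}, {"dx": 12.2, "dy": 4.2, "dz": -5, "rx": 0, "ry": 0, "rz": 0, "claw": 1}])

```text
time: 7.6
tool_pos: [0.3937, 0.0335, 0.1564]
tool_rot: [-0.01, -0.02, 1.0, 0.001]
contact_force: [0.0, -0.6, -0.2]
gripper_width: -0.003
```

```bash
python3 - <<'E'
from h import *
st=monitor.state();print(st['tool_pos'],st['tool_rot'],st['contact_force'])
a=grab_frame('side')[130:270,200:350];b=grab_frame('scene')[130:270,180:330]
cv2.imwrite('pics/s10.png',np.vstack([cv2.resize(x,(600,300) ,interpolation=cv2.INTER_CUBIC) for x in (a,b)]))
E
```

```text
[0.39368063 0.03352188 0.15637775] [-9.91142029e-03 -1.99639565e-02  9.99751189e-01  8.74626781e-04] [ 0.00237678 -0.64094539 -0.24709473]
```

View pics/s10.png

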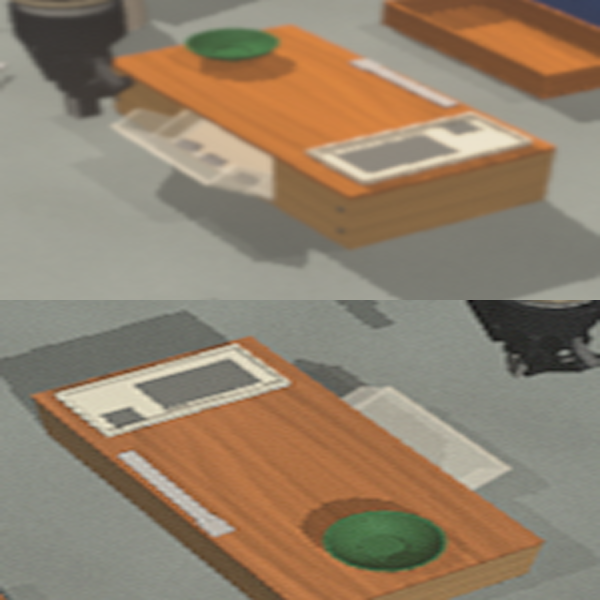

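The side view shows the three nuts inside the bin, and the dish, phone and bar in place. Lowering in front of the lip.

play_rows(commands=[{"dx": 0, "dy": 0, "dz": 3, "rx": 0, "ry": 0, "rz": 0, "claw": 1}, {"dx": 0, "dy": 0, "dz": 6, "rx": 0, "ry": 0, "rz": 0, "claw": 1}, {"dx": 0, "dy": 0, "dz": 9, "rx": 0, "ry": 0, "rz": 0, "claw": 1}, {"dx": 0, "dy": 0, "dz": 10, "rx": 0, "ry": 0, "rz": 0, "claw": 1}, {"dx": 0, "dy": 0, "dz": 10, "rx": 0, "ry": 0, "rz": 0, "claw": 1}])

```text
time: 8.2
tool_pos: [0.3914, 0.033, 0.0551]
tool_rot: [-0.011, -0.019, 1.0, 0.001]
contact_force: [0.1, -0.4, 0.7]
gripper_width: 0.0
```

play_rows(commands=[{"dx": -1, "dy": 0, "dz": 0, "rx": 0, "ry": 0, "rz": 0, "claw": 1}, {"dx": -2, "dy": 0, "dz": 0, "rx": 0, "ry": 0, "rz": 0, "claw": 1}, {"dx": -3, "dy": 0, "dz": 0, "rx": 0, "ry": 0, "rz": 0, "claw": 1}, {"dx": -3.6, "dy": 0, "dz": 0, "rx": 0, "ry": 0, "rz": 0, "claw": 1}, {"dx": -4.2, "dy": 0, "dz": 0, "rx": 0, "ry": 0, "rz": 0, "claw": 1}])

```text
time: 8.7
tool_pos: [0.4335, 0.0345, 0.055]
tool_rot: [-0.012, -0.019, 1.0, 0.001]
contact_force: [-15.4, -1.5, 12.0]
gripper_width: 0.001
```

```bash
python3 - <<'E'
from h import *
st=monitor.state();print(st['tool_pos'],st['contact_force'],st['ft_torque'])
a=grab_frame('side')[130:270,200:350];b=grab_frame('wrist')
cv2.imwrite('pics/s11.png',cv2.resize(a,(600,560) ,interpolation=cv2.INTER_CUBIC));cv2.imwrite('pics/w11.png',b)
E
```

```text
[0.43354256 0.03452801 0.05499088] [-15.44272863  -1.47616365  11.98946954] [-0.19449747  2.18912368  0.00824024]
```

View pics/s11.png

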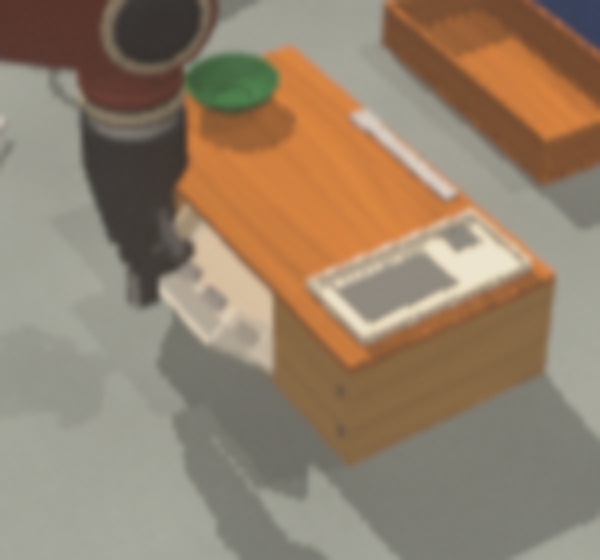

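View pics/w11.png

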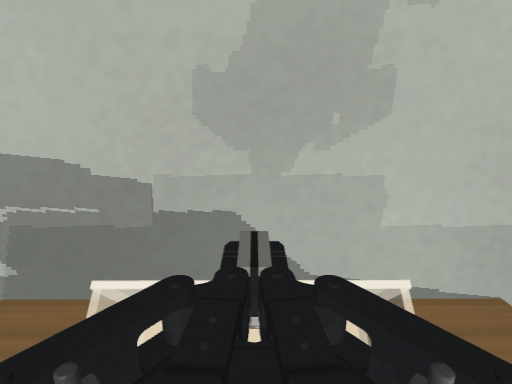

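```bash
python3 - <<'E'
from h import *
st=monitor.state();C=cam('wrist',st)
im=cv2.imread('pics/w11.png');print(im[270:300:2,120].tolist(),im[285,84:100].sum(1),im[285,400:420].sum(1))
for t in (.4,.5,.6,.7):
    z=.01+.078*np.cos(t);a=ray(C,(92,283),z);b=ray(C,(411,283),z);m=(a+b)/2;print(t,np.linalg.norm(a-b),m,.4988-.038*m[1]-m[0],.078*np.sin(t))
cv2.imwrite('pics/w11b.png',cv2.resize(im[220:384,60:450],None,fx=2,fy=2,interpolation=cv2.INTER_CUBIC))
E
```

```text
[[107, 113, 110], [107, 113, 110], [106, 112, 109], [107, 113, 109], [108, 113, 110], [152, 163, 165], [215, 230, 236], [218, 233, 238], [219, 233, 238], [210, 227, 232], [170, 184, 189], [181, 197, 204], [181, 197, 205], [181, 197, 204], [182, 198, 206]] [323 325 328 325 325 327 547 670 689 687 688 687 690 687 687 690] [687 689 686 686 686 690 686 686 689 689 665 544 484 478 479 480 482 482
 481 483]
0.4 0.13283556627890963 [0.43496537 0.03257374 0.08184276] 0.06259683226660256 0.03037463070007474
0.5 0.13669418951148496 [0.43700401 0.03263611 0.07845144] 0.06055581970397245 0.037395192011127835
0.6 0.14133100076836613 [0.43945379 0.03271105 0.07437618] 0.058103185835512994 0.044042112924812755
0.7 0.1466996705642003 [0.44229025 0.03279782 0.06965769] 0.055263436568104674 0.050248979604539896
```

View pics/w11b.png

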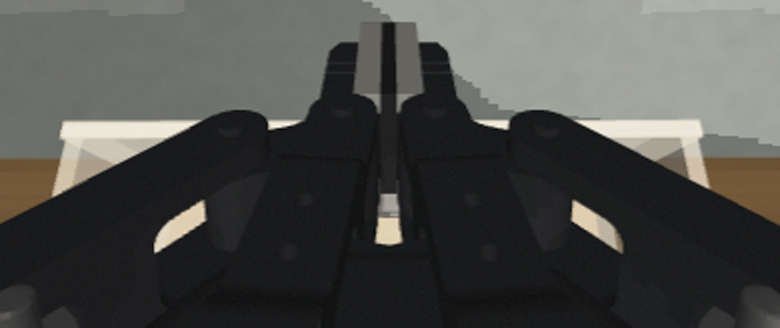

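The +x push with an upward reaction on the tool (-15, +12 N) is friction on the lip, whose path rises as the bin closes. The lip hasn't moved (wrist row 283, still about 0.75 rad). I'll follow its arc, rising as I push.

play_rows(commands=[{"dx": 0, "dy": 0, "dz": -0.4, "rx": 0, "ry": 0, "rz": 0, "claw": 1}, {"dx": -0.5, "dy": 0, "dz": -0.7, "rx": 0, "ry": 0, "rz": 0, "claw": 1}, {"dx": -0.9, "dy": 0, "dz": -1.0, "rx": 0, "ry": 0, "rz": 0, "claw": 1}, {"dx": -1.4, "dy": 0, "dz": -1.3, "rx": 0, "ry": 0, "rz": 0, "claw": 1}, {"dx": -1.9, "dy": 0, "dz": -1.5, "rx": 0, "ry": 0, "rz": 0, "claw": 1}])

```text
time: 9.3
tool_pos: [0.4531, 0.0354, 0.0698]
tool_rot: [-0.012, -0.019, 1.0, 0.001]
contact_force: [-3.4, -0.0, 2.5]
gripper_width: -0.0
```

```bash
python3 - <<'E'
from h import *
st=monitor.state();print(st['tool_pos'],st['contact_force'],st['ft_torque'])
a=grab_frame('side')[130:270,200:350];b=grab_frame('wrist')
cv2.imwrite('pics/s12.png',np.hstack([cv2.resize(a,(400,400) ,interpolation=cv2.INTER_CUBIC),cv2.resize(b[84:],(400,400))]))
E
```

```text
[0.45314463 0.03535777 0.06979835] [-3.36233557 -0.04890847  2.4632812 ] [-0.02599917  0.41087952  0.00160104]
```

View pics/s12.png

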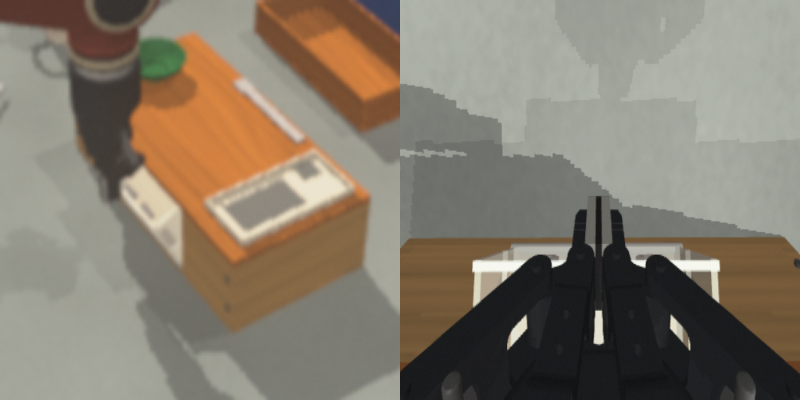

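The bin is closing smoothly at about 3 N. Continuing.

play_rows(commands=[{"dx": -0.6, "dy": 0, "dz": -0.2, "rx": 0, "ry": 0, "rz": 0, "claw": 1}, {"dx": -1.2, "dy": 0, "dz": -0.4, "rx": 0, "ry": 0, "rz": 0, "claw": 1}, {"dx": -1.8, "dy": 0, "dz": -0.5, "rx": 0, "ry": 0, "rz": 0, "claw": 1}, {"dx": -2.4, "dy": 0, "dz": -0.5, "rx": 0, "ry": 0, "rz": 0, "claw": 1}, {"dx": -2.9, "dy": 0, "dz": -0.5, "rx": 0, "ry": 0, "rz": 0, "claw": 1}])

```text
time: 9.9
tool_pos: [0.4839, 0.0364, 0.0742]
tool_rot: [-0.011, -0.019, 1.0, 0.001]
contact_force: [-1.9, 0.3, 0.9]
gripper_width: -0.001
```

play_rows(commands=[{"dx": -0.2, "dy": 0, "dz": 0, "rx": 0, "ry": 0, "rz": 0, "claw": 1}, {"dx": -0.3, "dy": 0, "dz": 0, "rx": 0, "ry": 0, "rz": 0, "claw": 1}])

```text
time: 10.1
tool_pos: [0.4868, 0.0365, 0.074]
tool_rot: [-0.012, -0.019, 1.0, 0.001]
contact_force: [-3.5, -0.3, 3.1]
gripper_width: 0.002
```

```bash
python3 - <<'E'
from h import *
st=monitor.state();print(st['tool_pos'],st['contact_force'],st['ft_torque'])
a=grab_frame('side')[130:270,200:350];b=grab_frame('wrist')
cv2.imwrite('pics/s13.png',np.hstack([cv2.resize(a,(400,400) ,interpolation=cv2.INTER_CUBIC),cv2.resize(b[84:],(400,400))]))
E
```

```text
[0.48678335 0.03649897 0.07395566] [-3.48917459 -0.30340122  3.13354344] [-6.79036299e-02  5.89711487e-01 -1.65395431e-04]
```

View pics/s13.png

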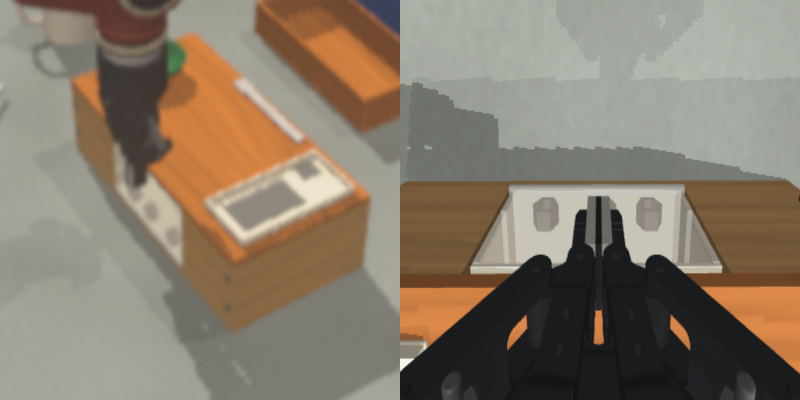

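Nearly shut, with a thin gap left. I press on in small steps until it meets the stop.

play_rows(commands=[{"dx": -0.2, "dy": 0, "dz": 0, "rx": 0, "ry": 0, "rz": 0, "claw": 1}, {"dx": -0.3, "dy": 0, "dz": 0, "rx": 0, "ry": 0, "rz": 0, "claw": 1}])

```text
time: 10.4
tool_pos: [0.4867, 0.0365, 0.0738]
tool_rot: [-0.016, -0.02, 1.0, 0.001]
contact_force: [-16.3, -0.8, 13.3]
gripper_width: 0.004
```

```bash
python3 - <<'E'
from h import *
st=monitor.state()
b=grab_frame('wrist');cv2.imwrite('pics/w14.png',cv2.resize(b[120:384,60:460],None,fx=2,fy=2,interpolation=cv2.INTER_CUBIC))
E
```

```text
(no output)
```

View pics/w14.png

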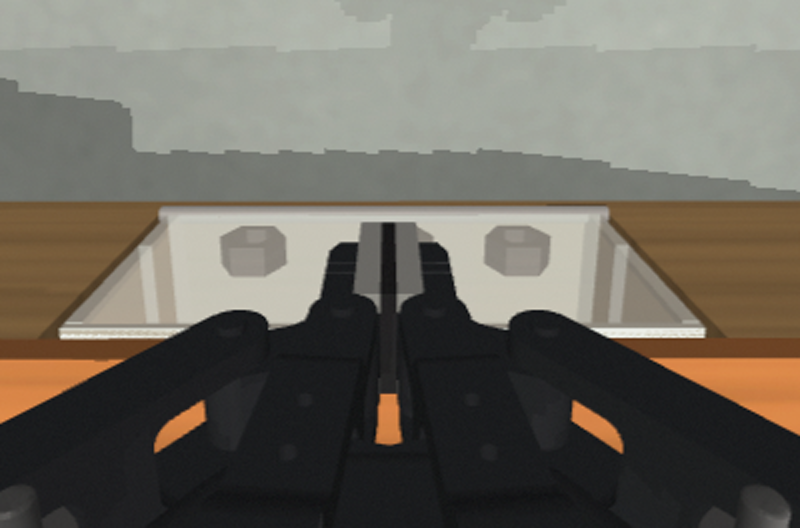

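The bin looks shut or nearly so, but the finger's upper part may be meeting the crate edge. I back off, pitch so that the tip leads, and press again at panel height.

play_rows(commands=[{"dx": 1, "dy": 0, "dz": 0, "rx": 0, "ry": 0, "rz": 0, "claw": 1}, {"dx": 2.5, "dy": 0, "dz": 0, "rx": 0, "ry": 0, "rz": 0, "claw": 1}, {"dx": 2.5, "dy": 0, "dz": 0, "rx": 0, "ry": -0.12, "rz": 0, "claw": 1}, {"dx": 2.5, "dy": 0, "dz": 0, "rx": 0, "ry": -0.25, "rz": 0, "claw": 1}, {"dx": 2.5, "dy": 0, "dz": 0, "rx": 0, "ry": -0.25, "rz": 0, "claw": 1}])

```text
time: 10.95
tool_pos: [0.4578, 0.0358, 0.072]
tool_rot: [0.108, -0.019, 0.994, 0.003]
contact_force: [-0.4, 0.1, -0.7]
gripper_width: 0.001
```

```bash
python3 - <<'E'
from h import *
st=monitor.state();print(st['tool_pos'],st['tool_rot'],st['contact_force'])
q=st['tool_rot'];print(R.from_quat([q[1],q[2],q[3],q[0]]).as_matrix())
a=grab_frame('side')[130:270,200:350];b=grab_frame('wrist')
cv2.imwrite('pics/s15.png',np.hstack([cv2.resize(a,(400,400) ,interpolation=cv2.INTER_CUBIC),cv2.resize(b[84:],(400,400))]))
E
```

```text
[0.45782286 0.03584388 0.07198682] [ 0.10769968 -0.01921476  0.99399261  0.00320284] [-0.36215284  0.14042539 -0.71561855]
[[-0.97606314 -0.03888856  0.21398228]
 [-0.03750878  0.99924107  0.01050605]
 [-0.21422845  0.00222836 -0.97678104]]
```

View pics/s15.png

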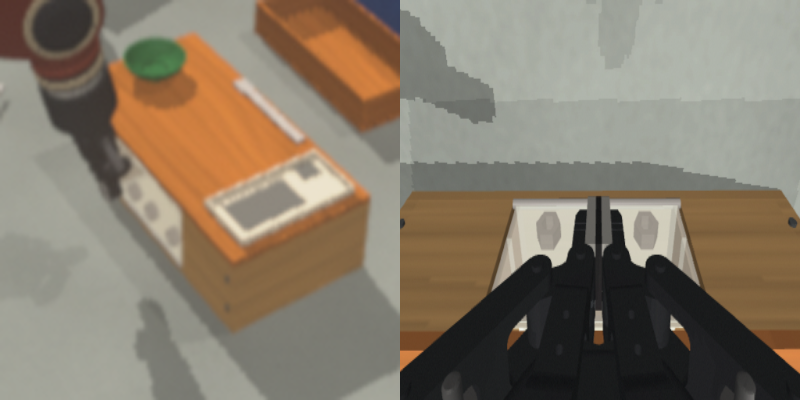

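play_rows(commands=[{"dx": -0.98, "dy": 0, "dz": 0.2, "rx": 0, "ry": 0, "rz": 0, "claw": 1}, {"dx": -1.95, "dy": 0, "dz": 0.4, "rx": 0, "ry": 0, "rz": 0, "claw": 1}, {"dx": -2.6, "dy": 0, "dz": 0.55, "rx": 0, "ry": 0, "rz": 0, "claw": 1}, {"dx": -2.9, "dy": 0, "dz": 0.6, "rx": 0, "ry": 0, "rz": 0, "claw": 1}])

```text
time: 11.45
tool_pos: [0.489, 0.0365, 0.0746]
tool_rot: [0.103, -0.02, 0.995, 0.003]
contact_force: [-24.8, -2.1, 19.9]
gripper_width: 0.003
```

play_rows(commands=[{"dx": -0.2, "dy": 0, "dz": 0, "rx": 0, "ry": 0, "rz": 0, "claw": 1}, {"dx": -0.3, "dy": 0, "dz": 0, "rx": 0, "ry": 0, "rz": 0, "claw": 1}])

```text
time: 11.65
tool_pos: [0.4888, 0.0365, 0.0742]
tool_rot: [0.096, -0.02, 0.995, 0.003]
contact_force: [-22.3, -2.3, 16.5]
gripper_width: -0.001
```

Firm stop at 22–25 N, against the 2–4 N needed to move the bin. Backing off to inspect.

play_rows(commands=[{"dx": 1, "dy": 0, "dz": 0, "rx": 0, "ry": 0, "rz": 0, "claw": 1}, {"dx": 3, "dy": 0, "dz": 0, "rx": 0, "ry": 0, "rz": 0, "claw": 1}, {"dx": 6, "dy": 0, "dz": -1, "rx": 0, "ry": 0.1, "rz": 0, "claw": 1}, {"dx": 9, "dy": 0, "dz": -3, "rx": 0, "ry": 0.2, "rz": 0, "claw": 1}, {"dx": 10, "dy": 0, "dz": -6, "rx": 0, "ry": 0.2, "rz": 0, "claw": 1}])

```text
time: 12.15
tool_pos: [0.3776, 0.032, 0.1129]
tool_rot: [-0.008, -0.021, 1.0, 0.001]
contact_force: [0.5, 0.4, 0.4]
gripper_width: -0.0
```

play_rows(commands=[{"dx": 0, "dy": 0, "dz": -4, "rx": 0, "ry": 0, "rz": 0, "claw": 1}, {"dx": 0, "dy": 0, "dz": -8, "rx": 0, "ry": 0, "rz": 0, "claw": 1}, {"dx": 0, "dy": 0, "dz": -12, "rx": 0, "ry": 0, "rz": 0, "claw": 1}, {"dx": 0, "dy": 0, "dz": -12, "rx": 0, "ry": 0, "rz": 0, "claw": 1}])

```text
time: 12.55
tool_pos: [0.3832, 0.0315, 0.2403]
tool_rot: [-0.002, -0.021, 1.0, 0.0]
contact_force: [0.7, -0.1, -0.2]
gripper_width: 0.002
```

```bash
python3 - <<'E'
from h import *
st=monitor.state();print(st['tool_pos'],st['tool_rot'],st['contact_force'])
a=grab_frame('side');b=grab_frame('wrist');c=grab_frame('scene')
for n,i in zip(('side','wrist','scene'),(a,b,c)): cv2.imwrite(f'pics/{n}16.png',i)
z=lambda i:cv2.resize(i,(400,400),interpolation=cv2.INTER_CUBIC)
cv2.imwrite('pics/f16.png',np.hstack([z(a[140:260,200:350]),z(c[150:300,180:330])]))
E
```

```text
[0.38322951 0.03146262 0.24029388] [-1.93002779e-03 -2.05691220e-02  9.99786567e-01  8.16602214e-05] [ 0.6595598  -0.09278591 -0.17037773]
```

View pics/f16.png

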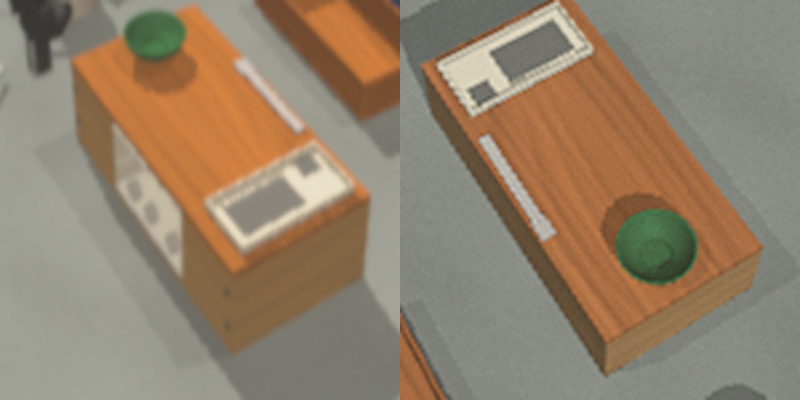

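View pics/wrist16.png

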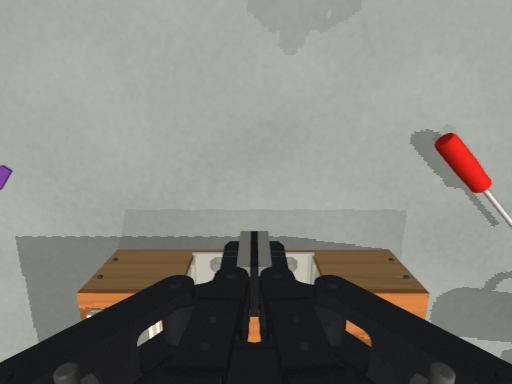

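The bin looks flush, and three nuts show through the clear panel in the side view. I check the lip numerically, and the bystanders against the first picture.

```bash
python3 - <<'E'
from h import *
D=cam('side');a=cv2.imread('pics/side16.png')
ex=np.array([np.cos(.038),np.sin(.038),0]);ey=np.array([-ex[1],ex[0],0]);c=np.array([.588,.037,0])
s=8;x0,y0=235,165
big=cv2.resize(a[y0:y0+75,x0:x0+50],None,fx=s,fy=s,interpolation=cv2.INTER_CUBIC)
for t,col in((0,(0,255,0)),(.1,(0,0,255))):
  pts=[]
  for yy in(-.075,.075):
    p=c-.09*ex+yy*ey+np.array([0,0,.01])+.078*(np.cos(t)*np.array([0,0,1])-np.sin(t)*ex);u=proj(D,p);print(t,u);pts.append(tuple(int(v) for v in ((u-[x0,y0]+.5)*s)))
  cv2.line(big,pts[0],pts[1],col,1)
cv2.imwrite('pics/chk.png',big)
for n in('side','scene'):
  d=cv2.absdiff(cv2.imread(f'pics/{n}0.png'),cv2.imread(f'pics/{n}16.png')).max(2)
  cv2.imwrite(f'pics/d{n}.png',np.where(d>40,255,0).astype(np.uint8))
cv2.imwrite('pics/dd.png',cv2.resize(np.hstack([cv2.imread('pics/dside.png'),cv2.imread('pics/dscene.png')]),(800,300)))
E
```

```text
0 [266.89851049 204.340325  ]
0 [241.79142034 177.71212619]
0.1 [264.62088529 205.41257921]
0.1 [239.62741134 178.65261385]
```

View pics/chk.png

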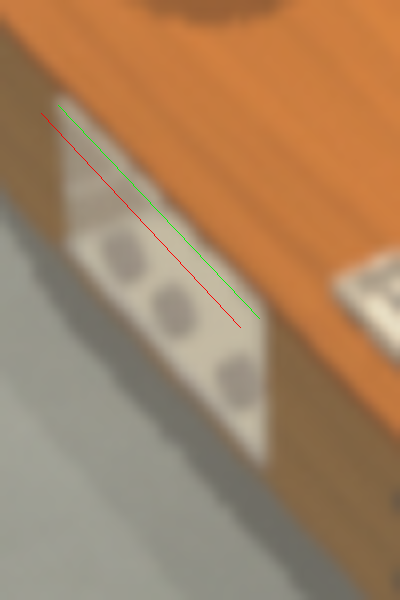

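View pics/dd.png

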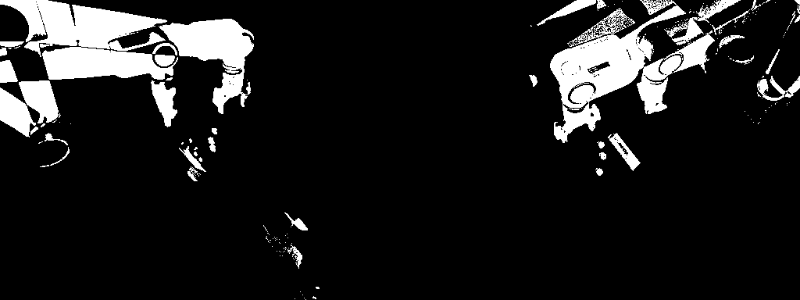

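The panel's top edge lies on the tilt = 0 line. The before/after differences are only the arm, shadows, nuts and bin. Handing in.

```bash
python3 - <<'E'
from plant import ticket
print(ticket.job_done())
E
```

```text
the job is handed in; nothing more can be done
None
```

I swept the three nuts one at a time off the crate's front edge into the tilted bin with closed fingers. Then I pushed the bin shut and handed in at about 12.7 s.

- **Bin and nuts:** The side camera shows all three nuts behind the clear panel. The panel's top edge lies on the line projected for zero tilt, and the bin resisted a final push of 22–25 N, well above the 2–4 N that moves it.
- **Everything else:** Comparing before and after pictures, the only differences are the arm, shadows, the nuts and the bin. The dish, phone housing and pry bar look unmoved. I checked this only by picture difference, not by measuring each object's position.
- **What went wrong on the way:** The first straight push on the lip stuck on friction at about 15 N without moving the bin, so I followed the lip's arc instead. While sweeping nut2 the fingertips briefly rubbed the crate top at about 3.5 N.
- **What I couldn't confirm:** The first stop, at 16 N, could have been the fingers meeting the crate edge rather than the bin being shut. I pressed again with the tool tipped so the fingertip led, and it stopped firmly there too.

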